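Hold the tin tote's gate open

ROBOT

A 6-joint arm with a two-finger parallel gripper is mounted at the origin on the work surface. World frame = base frame: x ahead of the robot, y to its left, z up, the work surface at z = 0. Lengths are in m, angles in degrees, forces in N, time in s.
With the tool pointing down it reaches from about 0.25 to 0.725 m from the base axis. Payload 9.7 kg.
Tool frame: the origin (TCP) lies midway between the tips of the shut fingers; the grasp point (between the pads) lies 19 mm behind it; z points along the fingers, y is the line along which they close (so a half turn about z gives the same grasp; the last joint's range is limited). The gripper opens to 85 mm and grips with 20 to 120 N. Pads are 22 mm wide; open, the fingers measure 114 mm over their backs; the gripper's body (76 mm by 85 mm) begins 54 mm behind the grasp point. The pads swing forward as they close: fully open they stand 13 mm farther back than shut.
Start: joints at [68.583, 4.979, 10.078, 95.1, 0, 90], TCP at [0.201, 0.512, 0.231] pointing down, gripper open.
Joint ranges: [-179.16, 179.16], [-48.56, 103.87], [-65.8, 70.77], [-126.05, 130.52], [-82.76, 87.17], [-180, 180]. Speed limits (degrees/s): [127.2, 127.2, 147.25, 180, 180, 180].

INTERFACE

Orientations are given as [roll, pitch, yaw] about the fixed x, y, z axes, in that order (R = Rz(yaw) Ry(pitch) Rx(roll)).
In Python, from workcell import * gives the robot as it stands.
- The arm moves only by the tool servo_tool, never from a script. Its argument "moves" is a list of rows, each a list of 4 numbers: the shift along the world's x, y, z in a scale on which 1.0 is 60 cm, then the turn about the world's z in parts of the range, where 1.0 means pi rad. A call has 1 to 20 rows; each row is the pose to reach, as a shift and turn from the pose commanded when the call began; what a row does not reach only later rows make up. A row lasts 1/12 s, in which the tool goes at most 41.7 mm and 7.16 degrees, less where a joint would pass 70% of its speed; a pose out of reach is approached as far as the arm can. No shift or turn number may pass 1 either way. A call with a gripper value outside its range is refused whole. "claw" is the closure, from 0 (fully open) to 1 (shut), set as the call begins (left out, the last holds). The fingers move at their own pace and stop on an object; "force" is the grip in N (left out, the last holds). Time passes only in rows, so rows that repeat a pose let the fingers close. It gives the time, the measured TCP pose, the force, the opening and the grip force at its end, in the units of the state.
- get_obs(): the state, without advancing time (a new reading comes with each control period).
- camera(name): name is "side" or "top"; returns the picture (400x640x3 uint8, red, green, blue); there is no depth.
- get_calibration(name): a dict with "fx", "fy", "cx", "cy" (pixels), "k1" (the pictures are not rectified: a ray, as slopes to the right and down, at radius r is drawn at 1 + k1 r^2 times it, then the intrinsics apply), "rvec" (rotation vector, rad) and "tvec" (3), from world to camera coordinates, as OpenCV has them. Camera axes: x right, y down, z forward; pixel columns grow to the right and rows downward; lengths in m; the calibration is good to about 2 mm. A picture is of the moment at which its call begins. get_calibration takes no time and is no camera call.
- job_done(): hands the job in; it is judged then, once.
The state is a dict: "time": time; "q": joint angles; "qd": joint speeds; "joint_efforts": joint torques, N m; "ee_pos": TCP position; "tcp_rot": TCP orientation; "wrist_force": force on the tool from outside, world axes, zero at the start; "torque": the same for the moment, N m; "opening": finger opening in m; "grasp_force": force on a finger pad.
Only numpy, scipy, OpenCV 4.12 (cv2) and the standard library are available. Lean on these libraries where they do the work, as an engineer would, in place of code of your own. Each camera call takes 0.05 s, during which the arm holds its last target. There are 200 camera calls.

TASK

Open the wire gate of the steel tote so that the tin trays inside can be taken out: first squeeze the catch on the tote's corner post, which stays squeezed, and only then squeeze the catch on the gate itself and, keeping it squeezed, swing the gate out past its half-way detent. A spring pulls the gate shut, so finish while still holding it, at rest and 60 degrees or more open, with the post catch still squeezed. Leave the trays and everything else on the bench where they are.

Things in the scene. Friction and masses are not known exactly. Their poses are not given: they have to be found in the camera images.
- tote: Open-topped sheet-steel tote fixed to the bench, 405 mm wide (y), 200 deep (x), 120 high. Origin on the bench under the middle of the front opening, in the gate's plane; x points from the opening into the tote (away from the robot), y along the front, z up. A corner post stands either side of the gate. Seen from the robot the hinge is on the left (+y), the catches to the right.
- gate_hinge (a point): Point on the gate's vertical hinge axis, 120 mm above the bench, at y = +105 mm of the tote. A ball detent here (balls 4 mm in radius) resists the gate between about 0.4 and 0.8 rad, at most some 6 N at the gate catch with the spring's pull. Let go beyond it, the gate springs back and rests against it at about 0.73 rad.
- gate (a joint): Opening angle of the wire gate, rad: 0 shut, 1.4 its stop. Seen from above it opens clockwise, the free end swinging out to the tote's -x (towards the robot). A light spring always pulls it shut (about 1 N at the gate catch when shut, 3 N at 1.2 rad); the hinge is damped, 0.3 N m s/rad. Until both catches are squeezed their tongues keep it shut.
- gate_panel: The gate itself: steel frame with vertical wires, 210 mm long from the hinge, 12 mm thick, from 12 to 120 mm above the bench, with the gate catch on its top rail. Origin on the hinge axis at bench height; when shut its axes are the tote's; it runs along its own -y and turns with the gate.
- post_catch_mid (a point): Middle of the FIRST catch, on top of the right-hand (-y) corner post, at y = -165 mm of the tote, 155 mm above the bench. Two upright black tabs stand either side along y: each 20 (x) by 8 mm (y), 124 to 172 mm above the bench, outer faces 50 mm apart at rest, 34 squeezed; a steel block 16 mm wide, top at 150 mm, is between. Geared together, they move equally. Pinch from above.
- post_catch (a joint): Travel of each tab of the post catch, m: 0 at rest, 0.008 fully squeezed; its tongue clears the gate beyond about 0.005. Friction holds it where it is left; takes about 5 N in all. The post's top is 120 mm and a keeper by the gate's end 134 mm above the bench.
- gate_catch_mid (a point): Middle of the SECOND catch, on the gate's top rail 125 mm from the hinge, 155 mm above the bench; turns with the gate. Two tabs of the same size and spacing as those of the post catch, either side of it along the gate's length (the tote's y when shut), likewise geared together. Pinch them from above, closing along the gate's length; turn the gripper with the gate.
- gate_catch (a joint): Travel of each tab of the gate catch, m: 0 at rest, 0.008 fully squeezed; its tongue clears the keeper beyond about 0.006. Sprung: takes about 8 N in all and springs back when let go.
- tray_a: Bystander: open tin tray, 105 x 75 x 22 mm, in the tote; origin under its centre.
- tray_b: Bystander: open tin tray, 105 x 75 x 22 mm, in the tote; origin under its centre.
- tray_c: Bystander: open tin tray, 105 x 75 x 22 mm, in the tote; origin under its centre.
- tape_roll: Bystander: cardboard tape core, 90 mm across, 24 mm high, in front of the tote's right corner; origin under its centre.
- timer: Bystander: white digital timer, 30 x 75 x 55 mm high; origin under its centre.
- screwdriver: Bystander: screwdriver lying along its x axis on the bench.
- oil_bottle: Bystander: white bottle, 48 mm across, 120 mm high, standing; origin under its centre.
- tray_out: Bystander: larger tin tray on the bench, 140 x 100 x 24 mm; origin under its centre.

How it is judged (in metres and radians):
On the way, in this order (a step that is already met when the one before it is completed fails the run):
1. the post catch is squeezed, the gate catch not yet (value of joint post_catch above 0.0055 m and value of joint gate_catch below 0.004 m), for 0.2 s.
2. the gate catch is squeezed by the fingers (value of joint gate_catch above 0.0055 m and value of joint post_catch above 0.005 m and contact force between the fingers and gate_panel above 1 N), for 0.1 s.
3. the gate has been swung past its detent (value of joint gate above 0.85 rad), for 0.1 s.
At the end, for the whole second after the job is handed in: The fingers hold the gate (more than 0.7 N on it) at rest (under 0.1 rad/s) at more than 1.02 rad open, the post catch is still squeezed (more than 5 mm), and every tray and bystander lies within 20 mm of where it was (value of joint gate above 1.02 rad and velocity of joint gate between -0.1 and 0.1 rad/s and contact force between the fingers and gate_panel above 0.7 N and value of joint post_catch above 0.005 m and distance of each of tray_a, tray_b, tray_c, tape_roll, timer, screwdriver, oil_bottle, tray_out from where it was at the start of the episode below 0.02 m); the arm keeps its last pose, push and grip.
It fails at once if the gate catch is squeezed before the post catch (value of joint gate_catch above 0.005 m and value of joint post_catch below 0.0045 m).
It fails at once if a tray or another bystander is displaced by more than 20 mm (distance of any of tray_a, tray_b, tray_c, tape_roll, timer, screwdriver, oil_bottle, tray_out from where it was at the start of the episode above 0.02 m).
It also fails if it takes over 43 s, if anything falls off the work surface, if the arm or the gripper's body presses on something with over 40 N, if the wrist force passes 120 N, or if a joint passes its speed limit or range.

## Working session

There is one attempt and no reset: what is moved stays moved. The work goes in short steps, Python scripts to look and compute and a tool call to move; the robot and the scene stay as the last step left them, time stands still between calls to the robot, and variables do not carry over. Pictures are saved under pics/ and viewed, at most 10 in all, crops included, and the job is handed in when it is done.

Besides the shell and the picture viewer there is one more tool, called after "Request:" as a command line: name --pt "numbers of a row" for each row, then --argument value for the rest. servo_tool: Moves the arm, as the interface text tells. Its arguments: {"type":"object","properties":{"moves":{"type":"array","items":{"type":"array","items":{"type":"number"}}},"claw":{"type":"number"},"force":{"type":"number"}},"required":["moves"]}

```bash
mkdir -p pics
cat > h.py <<'E'
from workcell import *
import numpy as np, cv2
def cal(n):
    c=get_calibration(n); R=cv2.Rodrigues(np.array(c['rvec'],float))[0]; return c,R,np.array(c['tvec'],float).ravel()
def ray(n,u,v):
    c,R,t=cal(n); d=np.array([(u-c['cx'])/c['fx'],(v-c['cy'])/c['fy']]); s=d.copy()
    for _ in range(30): s=d/(1+c['k1']*(s@s))
    return -R.T@t, R.T@np.array([s[0],s[1],1])
def onz(n,u,v,z):
    o,d=ray(n,u,v); return o+d*(z-o[2])/d[2]
def tri(a,b):
    (o1,d1),(o2,d2)=ray('top',*a),ray('side',*b)
    d1/=np.linalg.norm(d1);d2/=np.linalg.norm(d2)
    s=np.linalg.lstsq(np.c_[d1,-d2],o2-o1,rcond=None)[0]
    p,q=o1+s[0]*d1,o2+s[1]*d2; return (p+q)/2,np.linalg.norm(p-q)
def proj(n,p):
    c,R,t=cal(n); x=R@np.array(p)+t; s=x[:2]/x[2]; s=s*(1+c['k1']*(s@s)); return s*[c['fx'],c['fy']]+[c['cx'],c['cy']]
def snap(n,f):
    im=camera(n); cv2.imwrite('pics/'+f,im[:,:,::-1]); return im
E
python3 - <<'E'
from h import *
for n in('top','side'):
    snap(n,n+'1.png'); c,R,t=cal(n); print(n,-R.T@t,R[2])
print(get_obs())
E
```

```text
top [ 0.45897654 -0.03179842  1.42896126] [ 0.05922532 -0.01725778 -0.99809545]
side [ 0.07285273 -0.55294629  0.91330393] [ 0.46702729  0.47622521 -0.74504702]
{'time': 0.1, 'q': array([6.85833663e+01, 5.00808009e+00, 1.00392268e+01, 9.50975649e+01,
       4.85884942e-04, 9.00023965e+01]), 'qd': array([-0.02506284, -0.03450602,  0.11513179, -0.10174192,  0.07473462,
       -0.00306857]), 'joint_efforts': array([-1.19390879e-03, -5.21561265e+01,  4.65653729e+01,  1.59608619e-02,
        2.66030696e-06,  2.62148268e-05]), 'ee_pos': array([0.20075954, 0.51184714, 0.23065477]), 'tcp_rot': array([-1.79933582e+02, -4.83106586e-04,  1.58580969e+02]), 'wrist_force': array([0.18174835, 0.84640276, 0.08524529]), 'torque': array([-0.01246017, -0.01955644,  0.01493682]), 'grasp_force': 0.0, 'opening': 0.08559285942234848}
```

View pics/top1.png

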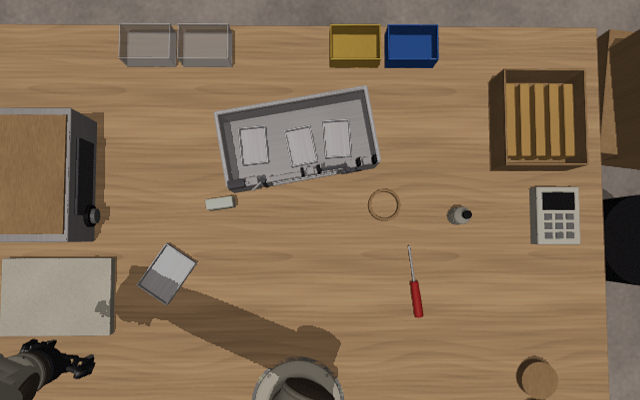

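View pics/side1.png

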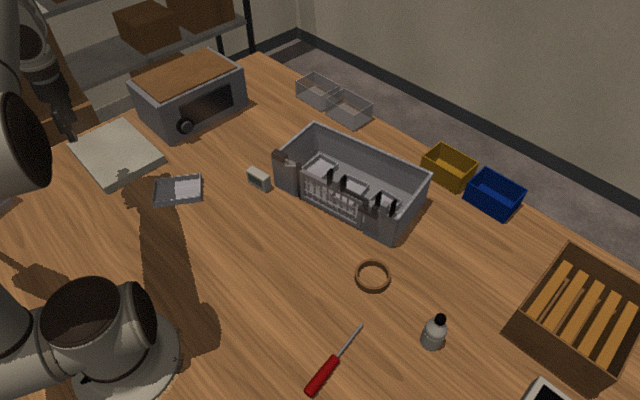

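The top view shows the tote with dark tabs near (304,170), (317,168), (360,162) and (374,160). In the side view the four tabs are near (330,176), (344,183), (378,200) and (392,208). I'll zoom in on both.

Run:
```python
import cv2,numpy as np
a=cv2.imread('pics/top1.png')[135:205,215:395]; b=cv2.imread('pics/side1.png')[145:235,265:425]
A=cv2.resize(a,None,fx=4,fy=4,interpolation=cv2.INTER_CUBIC);B=cv2.resize(b,None,fx=3.5,fy=3.5,interpolation=cv2.INTER_CUBIC)
o=np.zeros((600,730,3),np.uint8);o[:280,:720]=A;o[283:283+B.shape[0],:B.shape[1]]=B
cv2.imwrite('pics/z1.png',o)
for n,(y0,y1,x0,x1) in (('top',(140,190,290,385)),('side',(160,225,315,405))):
    m=(cv2.imread(f'pics/{n}1.png')[y0:y1,x0:x1].max(2)<45).astype('uint8')
    k,l,s,c=cv2.connectedComponentsWithStats(m,connectivity=4)
    for i in range(1,k):
        if s[i][4]>6: print(n,s[i]+[x0,y0,0,0,0],c[i]+[x0,y0])
```

```text
top [372 154   5  11  40] [373.85 159.05]
top [356 158   5   9  34] [357.85294118 161.82352941]
top [316 165   6   9  31] [318.58064516 168.80645161]
top [301 168   4   9  20] [302.2 172.1]
side [327 169   7  16  80] [329.475 176.025]
side [340 175  28  34 154] [349.36363636 189.44805195]
side [371 192  11  24 111] [376.31531532 203.51351351]
side [389 199   8  18  84] [392.45238095 207.94047619]
```

View pics/z1.png

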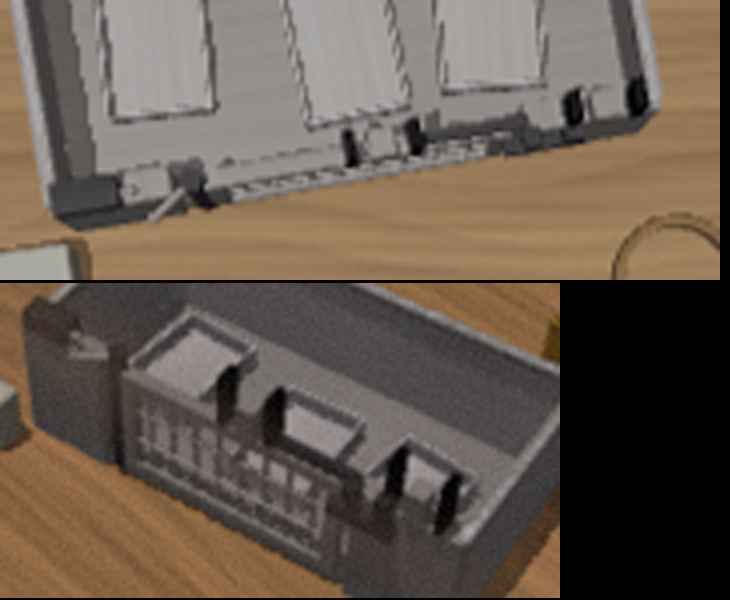

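The crops show the tabs clearly. In top pixels the gate tabs are at (302,172) and (318.7,169), and the post tabs at (358,161.7) and (374,159). In side pixels the gate tabs are at (330.4,176.4) and (343.6,182.7), and the post tabs at (378.4,199) and (393.3,207.6).

Run:
```python
from h import *
T=[(302.2,172),(318.7,169.),(358.0,161.8),(374.0,159.05)]
S=[(330.0,176.2),(343.6,182.7),(378.4,199.),(393,207.8)]
P=[]
for a,b in zip(T,S): p,e=tri(a,b); P.append(p); print(p,e,onz('top',*a,.155),onz('side',*b,.148))
P=np.array([onz('top',*a,.155) for a in T]);g=P[:2].mean(0);q=P[2:].mean(0)
d=g-q;print('gate',g,'post',q,'dist(145 exp)',np.linalg.norm(d[:2]),'yaw of tote y',np.degrees(np.arctan2(-d[0],d[1])))
# dims of tote: corners
for z,uv in((.12,(366,88)),(.12,(216,114)),(.12,(379,158)),(.12,(228,189))): print(uv,onz('top',*uv,z))
```

```text
[ 0.62760359 -0.01510971  0.14698638] 0.0019060759200138847 [ 0.62582454 -0.01459859  0.155     ] [ 0.6276492  -0.01638077  0.148     ]
[ 0.63508796 -0.05722377  0.14805823] 0.0016140916576073028 [ 0.63352765 -0.05655142  0.155     ] [ 0.63579514 -0.05766212  0.148     ]
[ 0.65356359 -0.15803066  0.15063606] 0.002293076614289643 [ 0.65207101 -0.15678713  0.155     ] [ 0.65652706 -0.15736079  0.148     ]
[ 0.66125068 -0.19954493  0.14534892] 0.0015631749408324016 [ 0.65917713 -0.19771712  0.155     ] [ 0.65986889 -0.20124247  0.148     ]
gate [ 0.6296761  -0.03557501  0.155     ] post [ 0.65562407 -0.17725213  0.155     ] dist(145 exp) 0.14403368781073178 yaw of tote y 10.378618005128605
(366, 88) [ 0.85384653 -0.18264112  0.12      ]
(216, 114) [0.7831949  0.21175371 0.12      ]
(379, 158) [ 0.6674652  -0.21543681  0.12      ]
(228, 189) [0.58583237 0.17865124 0.12      ]
```

Units first: shifts go in shares of 60 cm and turns go in shares of pi rad. So -15 cm is -0.25, -12 cm is -0.2, 0.2 rad is 0.0637.

Request:
servo_tool --pt "0.0333 -0.05 0.0167 0.0318" --pt "0.0833 -0.1 0.0333 0.0637" --pt "0.1167 -0.15 0.05 0.0637" --pt "0.15 -0.2 0.05 0.0637" --pt "0.1667 -0.25 0.05 0.0637" --pt "0.1667 -0.25 0.05 0.0637" --pt "0.1667 -0.25 0.05 0.0637" --claw 0 --force 20

```text
time: 0.68
ee_pos: [0.3014, 0.3609, 0.2615]
tcp_rot: [180.0, 0.0, 169.9]
wrist_force: [-0.4, -0.5, 0.0]
opening: 0.0856
grasp_force: 0.0
```

```bash
python3 -c "
from h import *
o=get_obs();print(o['time'],o['q'],o['ee_pos'],o['tcp_rot'])"
```

```text
0.6833 [ 5.01330317e+01 -5.15437524e+00  3.34603882e+00  9.84700291e+01
  3.58110249e-03  6.02482367e+01] [0.30142048 0.36094527 0.26149195] [1.79971843e+02 1.19692622e-02 1.69884793e+02]
```

Converted, -53.9 cm is -0.8983, -35.5 cm is -0.5917, 0.36 rad is 0.1146.

Request:
servo_tool --pt "0.0333 -0.055 0 0.0095" --pt "0.0667 -0.11 0 0.0191" --pt "0.1 -0.165 0 0.0318" --pt "0.1333 -0.22 0 0.0446" --pt "0.1667 -0.275 0 0.0573" --pt "0.2 -0.33 0 0.0637" --pt "0.2333 -0.3833 0 0.0764" --pt "0.275 -0.4333 0 0.0891" --pt "0.3167 -0.4833 0 0.1019" --pt "0.35 -0.5333 0 0.1146" --pt "0.3917 -0.5917 0 0.1146" --pt "0.4333 -0.65 0 0.1146" --pt "0.4667 -0.7 0 0.1146" --pt "0.5 -0.75 -0.0083 0.1146" --pt "0.5333 -0.8 -0.0083 0.1146" --pt "0.5667 -0.85 -0.0167 0.1146" --pt "0.5917 -0.8983 -0.0167 0.1146" --pt "0.5917 -0.8983 -0.0167 0.1146" --pt "0.5917 -0.8983 -0.0167 0.1146" --pt "0.5917 -0.8983 -0.0167 0.1146"

```text
time: 2.35
ee_pos: [0.6563, -0.1759, 0.2504]
tcp_rot: [179.9, -0.1, -169.3]
wrist_force: [-0.6, -0.3, 0.6]
opening: 0.0852
grasp_force: 0.0
```

Converted, -6 cm is -0.1, -4 cm is -0.0667.

Request:
servo_tool --pt "0 -0.0033 -0.0333 0" --pt "0 -0.0033 -0.0667 0" --pt "0 -0.0033 -0.1 0" --pt "0 -0.0033 -0.1 0" --pt "0 -0.0033 -0.1 0"

```text
time: 2.77
ee_pos: [0.6552, -0.1774, 0.1915]
tcp_rot: [180.0, -0.1, -169.2]
wrist_force: [-0.2, -0.6, 0.4]
opening: 0.0855
grasp_force: 0.0
```

Run:
```python
from h import *
a=snap('top','t2.png')[115:215,265:425]; b=snap('side','s2.png')[125:235,285:445]
f=lambda i:cv2.resize(i[:,:,::-1],None,fx=4,fy=None or 4,interpolation=cv2.INTER_CUBIC)
o=np.vstack([f(a)[:290],f(b)[:310]]) if 0 else np.vstack([cv2.resize(a[:,:,::-1],(480,300)),cv2.resize(b[:,:,::-1],(480,300))])
cv2.imwrite('pics/z2.png',o)
print(get_obs()['ee_pos'],get_obs()['tcp_rot'])
```

```text
[ 0.65613072 -0.17816782  0.19341754] [-1.79946470e+02  1.17750768e-01 -1.69276452e+02]
```

View pics/z2.png

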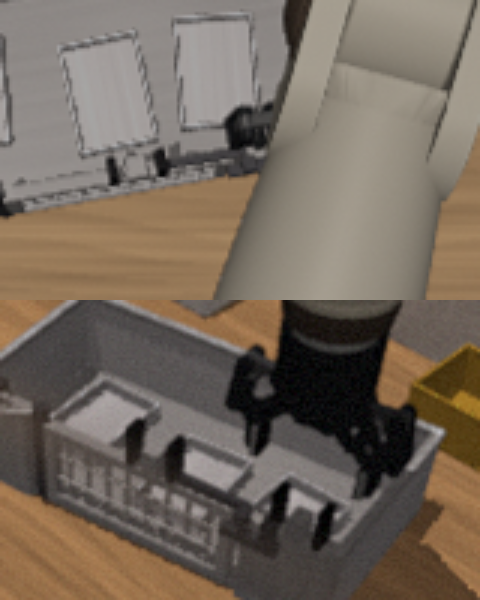

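The side crop shows the open fingertips straddling the post tabs from above, with the tip midpoint near (311,471) and the tab-top midpoint near (302,495). I'll check that offset by projection.

Run:
```python
from h import *
f=lambda p:(proj('side',p)-[285,125])*[3,300/110]+[0,300]
for z in(.172,.205):
  for s in(-1,1):
    h=.021 if z<.2 else .046
    print(z,f([.656-s*h*.184,-.178+s*h*.983,z]))
```

```text
0.172 [325.25570917 506.39308561]
0.172 [279.64681138 486.38073103]
0.205 [359.17508616 493.03493211]
0.205 [256.58454565 448.98248914]
```

Converted, -5 cm is -0.0833, -4 cm is -0.0667.

Request:
servo_tool --pt "0 0 -0.025 0" --pt "0 0 -0.05 0" --pt "0 0 -0.0667 0" --pt "0 0 -0.0833 0" --pt "0 0 -0.0833 0" --pt "0 0 -0.0833 0"

```text
time: 3.37
ee_pos: [0.6558, -0.1789, 0.1416]
tcp_rot: [180.0, -0.0, -169.3]
wrist_force: [1.2, -0.3, 0.0]
opening: 0.0857
grasp_force: 0.0
```

Request:
servo_tool --pt "0 0 0 0" --pt "0 0 0 0" --pt "0 0 0 0" --pt "0 0 0 0" --pt "0 0 0 0" --pt "0 0 0 0" --pt "0 0 0 0" --pt "0 0 0 0" --pt "0 0 0 0" --pt "0 0 0 0" --pt "0 0 0 0" --pt "0 0 0 0" --claw 0.7 --force 20

```text
time: 4.37
ee_pos: [0.656, -0.178, 0.1424]
tcp_rot: [179.9, 0.1, -169.3]
wrist_force: [-1.6, 5.9, 5.4]
opening: 0.0324
grasp_force: 21.0
```

Converted, 14.3 cm is 0.2383, -2.6 cm is -0.0433.

Request:
servo_tool --pt "0 0 0 0" --pt "0 0 0 0" --pt "0 0 0 0" --pt "0 0 0 0" --pt "0 0 0 0" --pt "0 0 0 0" --pt "0 0 0 0" --pt "0 0 0.0333 0" --pt "0 0 0.0667 0" --pt "0 0 0.1 0" --pt "0 0 0.1333 0" --pt "-0.01 0.0583 0.1333 0" --pt "-0.0217 0.1167 0.1333 0" --pt "-0.0333 0.1833 0.1333 0" --pt "-0.0433 0.2383 0.1333 0" --pt "-0.0433 0.2383 0.1333 0" --pt "-0.0433 0.2383 0.1 0" --pt "-0.0433 0.2383 0.0833 0" --pt "-0.0433 0.2383 0.0833 0" --pt "-0.0433 0.2383 0.0833 0" --claw 0

```text
time: 6.03
ee_pos: [0.6294, -0.0364, 0.1906]
tcp_rot: [180.0, -0.1, -169.4]
wrist_force: [-0.6, 0.5, -0.4]
opening: 0.0851
grasp_force: 0.0
```

Run:
```python
from h import *
b=snap('side','s3.png')[125:235,285:445]
cv2.imwrite('pics/z3.png',cv2.resize(b[:,:,::-1],(640,440),interpolation=cv2.INTER_CUBIC))
f=lambda p:(proj('side',p)-[285,125])*4
p=get_obs()['ee_pos'];print(p)
for c,h in(((.656,-.178),.021),((.656,-.178),.013),(p[:2],.021)):
  print(h,[f([c[0]-s*h*.184,c[1]+s*h*.983,.172]).round(1) for s in(-1,1)])
```

```text
[ 0.62976916 -0.03654931  0.19144278]
0.021 [array([433.7, 302.7]), array([372.9, 273.4])]
0.013 [array([422., 297.]), array([384.3, 278.9])]
0.021 [array([232.9, 205.6]), array([178.1, 179.2])]
```

View pics/z3.png

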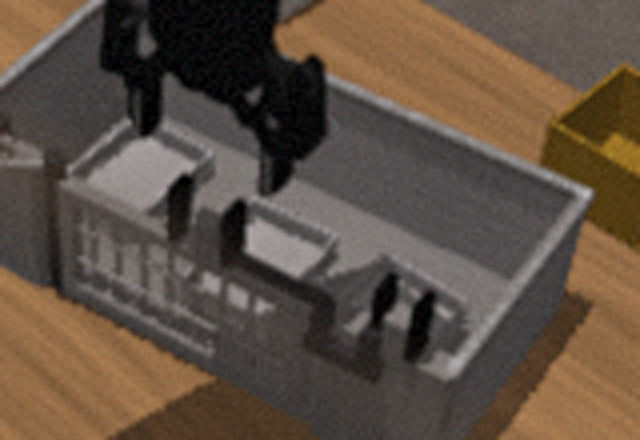

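The side crop shows the post tabs at (385,300) and (421,325), the squeezed spacing. The gate tabs are at (182,205) and (236,232), between the open fingers. I'll shift 1 mm toward -y, lower and squeeze.

Converted, -5 cm is -0.0833, -4 cm is -0.0667.

Request:
servo_tool --pt "0 -0.0017 -0.025 0" --pt "0 -0.0017 -0.05 0" --pt "0 -0.0017 -0.0667 0" --pt "0 -0.0017 -0.0833 0" --pt "0 -0.0017 -0.0833 0" --pt "0 -0.0017 -0.0833 0"

```text
time: 6.58
ee_pos: [0.6297, -0.0371, 0.1413]
tcp_rot: [180.0, -0.0, -169.3]
wrist_force: [-0.3, 0.6, 0.4]
opening: 0.0854
grasp_force: 0.0
```

Request:
servo_tool --pt "0 0 0 0" --pt "0 0 0 0" --pt "0 0 0 0" --pt "0 0 0 0" --pt "0 0 0 0" --pt "0 0 0 0" --pt "0 0 0 0" --pt "0 0 0 0" --pt "0 0 0 0" --pt "0 0 0 0" --pt "0 0 0 0" --pt "0 0 0 0" --claw 0.7 --force 30

```text
time: 7.58
ee_pos: [0.6301, -0.035, 0.1428]
tcp_rot: [179.8, 0.1, -169.3]
wrist_force: [-1.2, 10.2, 6.0]
opening: 0.0313
grasp_force: 30.9
```

Run:
```python
import numpy as np
# arc shifts from catch about hinge, tote yaw 10.4deg
t=np.radians(10.4); u=np.array([np.sin(t),-np.cos(t)])*.125
for a in np.arange(.05,1.25,.05):
    c,s=np.cos(a),np.sin(-a); r=np.array([[c,-s],[s,c]])@u
    print(round(a,2),((r-u)*100).round(2))
```

```text
0.05 [-0.62 -0.1 ]
0.1 [-1.24 -0.16]
0.15 [-1.86 -0.2 ]
0.2 [-2.49 -0.2 ]
0.25 [-3.11 -0.18]
0.3 [-3.73 -0.12]
0.35 [-4.35 -0.03]
0.4 [-4.97  0.09]
0.45 [-5.57  0.24]
0.5 [-6.17  0.42]
0.55 [-6.76  0.63]
0.6 [-7.34  0.87]
0.65 [-7.9   1.14]
0.7 [-8.45  1.44]
0.75 [-8.99  1.76]
0.8 [-9.5   2.11]
0.85 [-10.     2.49]
0.9 [-10.48   2.88]
0.95 [-10.94   3.31]
1.0 [-11.38   3.75]
1.05 [-11.8    4.22]
1.1 [-12.19   4.71]
1.15 [-12.56   5.21]
1.2 [-12.9    5.74]
```

Converted, -3.7 cm is -0.0617, -0.05 cm is -0.0008, -0.05 rad is -0.0159.

Request:
servo_tool --pt "0 0.0017 0 0" --pt "0 0.0017 0 0" --pt "-0.005 0.0008 0 -0.008" --pt "-0.01 0 0 -0.0159" --pt "-0.015 0 0 -0.0239" --pt "-0.0208 -0.0008 0 -0.0318" --pt "-0.0317 -0.0017 0 -0.0477" --pt "-0.0417 -0.0017 0 -0.0637" --pt "-0.0517 -0.0017 0 -0.0796" --pt "-0.0617 0 0 -0.0955" --pt "-0.0617 0 0 -0.0955" --pt "-0.0617 0 0 -0.0955"

```text
time: 8.58
ee_pos: [0.5935, -0.0357, 0.1429]
tcp_rot: [179.9, 0.2, 173.5]
wrist_force: [1.6, 8.2, 5.4]
opening: 0.0312
grasp_force: 30.6
```

Run:
```python
from h import *
b=snap('side','s4.png')[115:245,245:445]
cv2.imwrite('pics/z4.png',cv2.resize(b[:,:,::-1],(680,442),interpolation=cv2.INTER_CUBIC))
o=get_obs();print(o['time'],o['ee_pos'],o['tcp_rot'],o['opening'],o['wrist_force'],o['torque'])
```

```text
8.6333 [ 0.59356314 -0.03577509  0.14284318] [1.79872518e+02 1.61060003e-01 1.73545786e+02] 0.03147017039725797 [1.15406865 7.09259842 4.99472917] [ 1.1872767  -0.14234682  0.15014681]
```

View pics/z4.png

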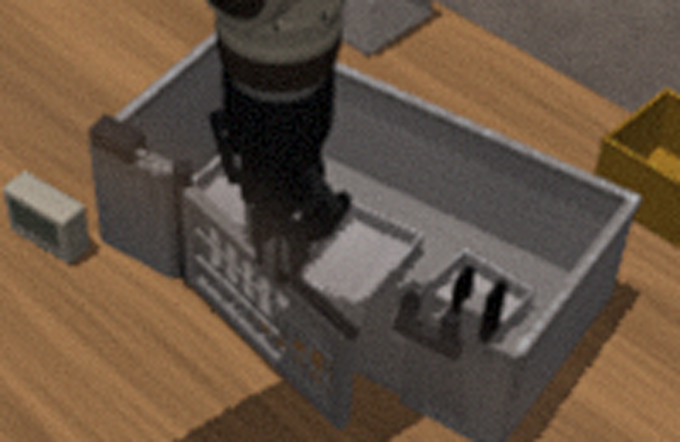

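The side crop shows the gate swung out, with its free end near (340,420). The gripper still holds the gate catch, and the post tabs at (460,290) and (495,310) are still squeezed. I'll carry on along the arc.

Converted, -6.75 cm is -0.1125, 0.05 cm is 0.0008, -0.05 rad is -0.0159.

Request:
servo_tool --pt "-0.005 0.0008 0 -0.008" --pt "-0.01 0.0025 0 -0.0159" --pt "-0.0208 0.0042 0 -0.0318" --pt "-0.0308 0.0067 0 -0.0477" --pt "-0.0408 0.01 0 -0.0637" --pt "-0.0508 0.0133 0 -0.0796" --pt "-0.06 0.0175 0 -0.0955" --pt "-0.07 0.0217 0 -0.1114" --pt "-0.0783 0.0267 0 -0.1273" --pt "-0.0875 0.0325 0 -0.1432" --pt "-0.0958 0.0383 0 -0.1592" --pt "-0.1042 0.0442 0 -0.1751" --pt "-0.1125 0.0508 0 -0.191" --pt "-0.1125 0.0508 0 -0.191" --pt "-0.1125 0.0508 0 -0.191"

```text
time: 9.88
ee_pos: [0.5265, -0.0057, 0.1428]
tcp_rot: [179.8, 0.1, 139.2]
wrist_force: [4.0, 3.7, 4.9]
opening: 0.0315
grasp_force: 30.6
```

Converted, 2.85 cm is 0.0475, -2.4 cm is -0.04, -0.3 rad is -0.0955.

Request:
servo_tool --pt "-0.0042 0.0033 0 -0.008" --pt "-0.0075 0.0075 0 -0.0159" --pt "-0.015 0.015 0 -0.0318" --pt "-0.0217 0.0225 0 -0.0477" --pt "-0.0283 0.0308 0 -0.0637" --pt "-0.0342 0.0392 0 -0.0796" --pt "-0.04 0.0475 0 -0.0955" --pt "-0.04 0.0475 0 -0.0955" --pt "-0.04 0.0475 0 -0.0955" --pt "-0.04 0.0475 0 -0.0955" --pt "-0.04 0.0475 0 -0.0955" --pt "-0.04 0.0475 0 -0.0955" --pt "-0.04 0.0475 0 -0.0955" --pt "-0.04 0.0475 0 -0.0955"

```text
time: 11.05
ee_pos: [0.5027, 0.0225, 0.1428]
tcp_rot: [179.8, 0.1, 122.0]
wrist_force: [4.6, 3.7, 4.5]
opening: 0.0313
grasp_force: 30.6
```

Run:
```python
from h import *
b=snap('side','s5.png')[115:275,225:445]
cv2.imwrite('pics/z5.png',cv2.resize(b[:,:,::-1],(660,480),interpolation=cv2.INTER_CUBIC))
o=get_obs();p=o['ee_pos'];print(o['time'],p,o['tcp_rot'],o['opening'],o['grasp_force'],o['wrist_force'])
h=np.array([.630,-.0355])+.125*np.array([-np.sin(np.radians(10.4)),np.cos(np.radians(10.4))]);d=p[:2]-h
print(np.linalg.norm(d),'angle',np.radians(-79.6)-np.arctan2(d[1],d[0]))
```

```text
11.1 [0.50266032 0.02249017 0.14284615] [1.79784472e+02 8.67998533e-02 1.21974565e+02] 0.03107661577274867 30.622791051864624 [3.90894089 3.56419832 5.01013442]
0.12327641013197307 angle 1.197343139332134
```

View pics/z5.png

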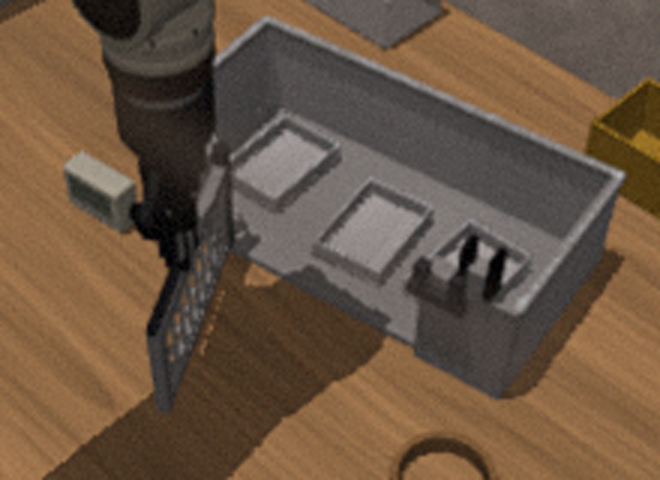

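The side crop shows the gate wide open, about 1.2 rad by the TCP position, with its free end near (165,400) and the gripper still holding it. The post tabs at (468,255) and (497,275) are still squeezed and the trays haven't moved.

```bash
python3 -c "
from workcell import *
print(job_done())"
```

```text
the job is handed in; nothing more can be done
None
```

The job is handed in (no verdict came back): the post catch is still squeezed, and the gripper holds the gate at rest about 1.2 rad (69°) open, with no tray or bystander seen to move.

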